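Unlock and open the wide coffee-grounds chest

TASK

Open the wide grounds chest on the café counter: first pull its spring pin up by the T-bar, turn it counter-clockwise into its rest notch and let go so that it stays out, then slide that chest's lid fully open by its knob and let go, leaving the pin parked. Leave the narrow chest locked and shut.

Things in the scene. Friction and masses are not known exactly. Their poses are not given: they have to be found in the camera images.
- wide: The wide chest: fixed grey steel box with a bright flat sliding lid, 310 long, 160 wide, about 100 mm high (the other is 110 wide). It stands left or right of the robot's middle. Origin: centre of its underside; x runs along its length, away from the robot, yawed up to 0.4 rad. Its pin stands in a 44 x 44 mm dark collar at x = +130 mm.
- wide_pin_bar (a point): Centre of the T-bar on top of the wide chest's upright spring pin: black bar 56 long, 12 wide, 18 mm high. Pin in: centre 160 mm above the counter, bar along the chest, its underside 17 mm above the collar's top, with only the 10 mm thick stem under its middle. Axes: x along the bar, z up.
- wide_pin_lift (a joint): How far that pin is pulled up, m: 0 = in (locks the lid), at most 0.032. A spring pulls it down, 6 N when in, 12 N at 0.028. It turns freely only above 0.024; parked in the notch it rests at about 0.0195. Let go outside the notch, it may snap back in.
- wide_pin_turn (a joint): Turn of that pin, rad, counter-clockwise seen from above: 0 = in line with its slot (in), 1.31 (75 degrees) = centre of the rest notch, a shallow valley between two low ridges on the collar's top, about 10 degrees wide either way; stop at 1.65. It cannot turn clockwise from 0, nor while in.
- wide_knob (a point): Middle of the black round knob on the wide chest's lid: 36 mm diameter, 24 mm high, on a thin neck; 129 mm above the counter, 32 mm above the lid. Lid shut, it is 110 mm from the pin's axis, on the robot's side. Its x axis runs along the chest from knob to pin; the lid opens level along minus x, towards the robot.
- wide_lid (a joint): How far the wide chest's lid is slid open, m: 0 = shut, 0.11 = fully open (stop). Slides with about 2.5 N of friction and stays where it is left; locked within 3 mm of shut while the pin is in.
- narrow_lid (a joint): The same for the lid of the narrow chest (110 mm wide, otherwise alike): stays shut.
- narrow_pin_lift (a joint): Pull of the narrow chest's pin, m: stays at 0.

How it is judged:
On the way:
1. the wide chest's pin is out, turned into its rest notch and let go, with the lid still shut (value of joint wide_pin_lift above 0.015 m and value of joint wide_pin_turn above 0.95 rad and value of joint wide_lid below 0.015 m and contact force between the fingers and anything else below 0.5 N), for 0.2 s.
At the end, for the whole second after the job is handed in: The wide chest's lid is at least 95 mm open (of 110) and at rest, and its pin is still parked: at least 15 mm out and turned at least 0.95 rad (value of joint wide_lid above 0.095 m and velocity of joint wide_lid between -0.01 and 0.01 m/s and value of joint wide_pin_lift above 0.015 m and value of joint wide_pin_turn above 0.95 rad); the robot touches nothing.
It fails at once if the narrow chest's lid is moved 15 mm or its pin pulled 10 mm (value of joint narrow_lid above 0.015 m or value of joint narrow_pin_lift above 0.01 m).
It also fails if it takes over 51 s, if anything falls off the work surface, if the arm or the gripper's body presses on something with over 40 N, if the wrist force passes 120 N, or if a joint passes its speed limit or range.

ROBOT

A 7-joint arm with a two-finger parallel gripper is mounted at the origin on the work surface. World frame = base frame: x ahead of the robot, y to its left, z up, the work surface at z = 0. Lengths are in m, angles in rad, forces in N, time in s.
With the tool pointing down it reaches from about 0.4 to 0.85 m from the base axis. Payload 10.4 kg.
Tool frame: the origin (TCP) lies midway between the tips of the shut fingers; the grasp point (between the pads) lies 19 mm behind it; z points along the fingers, y is the direction in which the jaws open and shut (so a half turn about z gives the same grasp; the last joint's range is limited). The gripper opens to 85 mm and grips with 20 to 120 N. Pads are 22 mm wide; open, the fingers measure 114 mm over their backs; the gripper's body (76 mm by 85 mm) begins 54 mm behind the grasp point. The pads swing forward as they close: fully open they stand 13 mm farther back than shut.
Start: joints at [-1.175, 0.332, -0.065, 1.46, 0.022, 1.35, -0.088], TCP at [0.254, 0.571, 0.231] pointing down, gripper open.
Joint ranges: [-2.6, 2.6], [-0.5, 2.12], [-1.47, 1.34], [0.16, 2.42], [-1.27, 4.41], [0.06, 2.06], [-2.6, 2.6]. Speed limits (rad/s): [2.22, 2.22, 2.79, 2.79, 3.14, 3.14, 3.14].

INTERFACE

Orientations are given as a unit quaternion [w, x, y, z].
In Python, from workcell import arm gives the robot as it stands. The module is installed in compiled form; this text tells all that it offers.
- The arm moves only by the tool play_rows, never from a script. Its argument "moves" is a list of rows, each a list of 3 entries, a list of its own where there are three numbers: the shift along the tool's x, y, z in mm, then the turn, a rotation vector about the tool's x, y, z in rad, then the closure, from 0 (fully open) to 1 (shut). In form: [[[dx, dy, dz], [ax, ay, az], jaw], ...]. A call has 1 to 12 rows; each row is the pose to reach, as a shift and turn from the pose measured when the call began, along the tool's axes at that moment; what a row does not reach only later rows make up. A row lasts 1/10 s, in which the tool goes at most 50 mm and 8.59 degrees, less where a joint would pass 70% of its speed; a pose out of reach is approached as far as the arm can. A call with a gripper value outside its range is refused whole. The fingers move at their own pace and stop on an object; the grip force is fixed at half the most. Time passes only in rows, so rows that repeat a pose let the fingers close. It gives the time, the measured TCP pose, the force and the opening at its end, in the units of the state.
- arm.state(): the state, without advancing time (a new reading comes with each control period).
- arm.snapshot(name): name is "scene" or "side" or "wrist"; returns (picture, depth): 480x640x3 uint8, blue, green, red; 480x640 float32, m along the optical axis (not along the pixel's ray), 0 where there is no reading.
- arm.camera_params(name): a dict with "camera_matrix" (3x3 intrinsics, pixels), "R" (3x3) and "t" (3): a world point X has camera coordinates R X + t. Camera axes: x right, y down, z forward; pixel columns grow to the right and rows downward; lengths in m; the calibration is good to about 2 mm. A picture is of the moment at which its call begins: read the wrist's pose just before it. camera_params takes no time and is no camera call; for the wrist camera it gives the pose at the moment of the call.
- arm.hand_in(): hands the job in, once; it reports no verdict.
The state is a dict: "clock": time; "joints": joint angles; "dq": joint speeds; "tau": joint torques, N m; "ee_pos": TCP position; "ee_rot": TCP orientation; "contact_force": force on the tool from outside, world axes, zero at the start; "ft_torque": the same for the moment, N m; "gripper_width": finger opening in m.
Only numpy, scipy, OpenCV 4.12 (cv2) and the standard library are available. Lean on these libraries where they do the work, as an engineer would, in place of code of your own. Each camera call takes 0.05 s, during which the arm holds its last target. There are 200 camera calls.

## Working session

There is one attempt and no reset: what is moved stays moved. The work goes in short steps, Python scripts to look and compute and a tool call to move; the robot and the scene stay as the last step left them, time stands still between calls to the robot, and variables do not carry over. Pictures are saved under pics/ and viewed, about 8 in all and at most 12, crops included, and the job is handed in when it is done.

Besides the shell and the picture viewer there is one more tool, called as name(argument=value, ...) on one line, values as JSON. play_rows: Moves the arm, as the interface text tells. Its arguments: {"type":"object","properties":{"moves":{"type":"array"}},"required":["moves"]}

```bash
mkdir -p pics; cat > h.py <<'E'
import numpy as np, cv2
from workcell import arm
from scipy.spatial.transform import Rotation as Ro
def cloud(n):
    p=arm.camera_params(n); im,d=arm.snapshot(n)
    K,R,t=[np.array(p[k]) for k in("camera_matrix","R","t")]
    v,u=np.mgrid[:480,:640]
    c=np.stack([(u-K[0,2])/K[0,0]*d,(v-K[1,2])/K[1,1]*d,d],-1)
    return im,d,(c-t)@R   # world points
def rot():
    q=np.array(arm.state()["ee_rot"]); return Ro.from_quat(q[[1,2,3,0]]).as_matrix()
E
python3 - <<'E'
from h import *
s=arm.state();print(s);print(rot())
for n in("scene","side"):
    im,d,W=cloud(n);cv2.imwrite(f"pics/{n}0.png",im);np.save(f"{n}0.npy",W*(d>0)[...,None])
E
```

```text
{'clock': 0.0, 'joints': array([-1.17458455,  0.332871  , -0.06470143,  1.46092845,  0.02157366,
        1.34994727, -0.08852889]), 'dq': array([-0.00106902, -0.00278485, -0.00161363, -0.00071186, -0.00016392,
       -0.00057261,  0.00040806]), 'tau': array([-1.41197241e-03, -6.25443220e+01,  4.83196252e-02, -3.91608810e+01,
        1.60634582e-02,  9.75132192e-03, -1.77320840e-05]), 'ee_pos': array([0.25401177, 0.57063058, 0.23052264]), 'ee_rot': array([-1.30468926e-04,  2.07884913e-01,  9.78153020e-01, -7.18148696e-04]), 'contact_force': array([0.03016904, 0.07772631, 0.28255123]), 'ft_torque': array([ 0.04660229, -0.00629773, -0.0154229 ]), 'gripper_width': 0.08506154406311724}
[[-9.13567692e-01  4.06686324e-01 -5.53821706e-04]
 [ 4.06686699e-01  9.13566694e-01 -1.35067359e-03]
 [-4.33474121e-05 -1.45916367e-03 -9.99998934e-01]]
```

View pics/scene0.png

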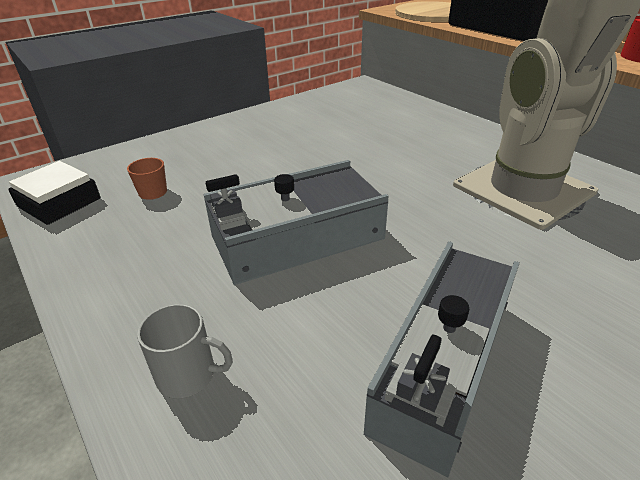

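View pics/side0.png

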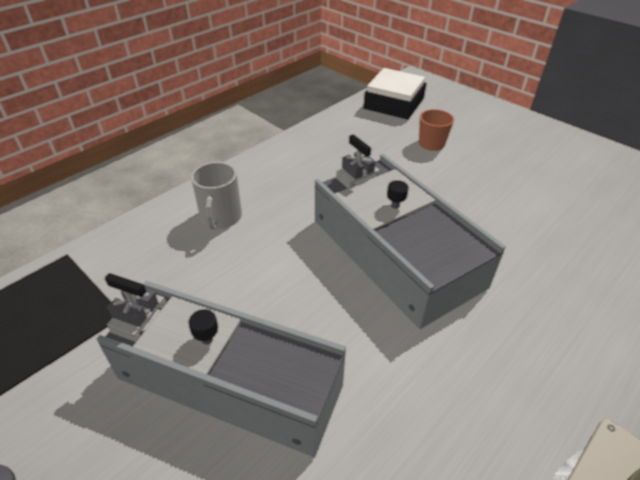

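The scene picture has one chest at bar (223,183), knob (284,183) and another at bar (428,358), knob (453,310). In the side picture the same pair are at (360,146)/(397,190) and (126,285)/(203,325). I'll measure both chests' widths and poses.

```bash
python3 - <<'E'
from h import *
for n,pts in (("scene",[((223,183),(284,183)),((428,358),(453,310))]),("side",[((360,146),(397,190)),((126,285),(203,325))])):
    W=np.load(n+"0.npy"); im=cv2.imread(f"pics/{n}0.png")
    for b,k in pts:
        o=[]
        for (u,v),lo,hi,r in((b,.145,.175,.045),(k,.112,.146,.03)):
            c=W[v-2:v+3,u-2:u+3].reshape(-1,3); c=np.median(c[c.any(1)],0)
            P=W.reshape(-1,3); B=im.reshape(-1,3)
            m=(np.hypot(*(P-c)[:,:2].T)<r)&(P[:,2]>lo)&(P[:,2]<hi)
            Q=P[m]; T=Q[Q[:,2]>np.percentile(Q[:,2],98)-.004]
            rect=cv2.minAreaRect((T[:,:2]*1000).astype(np.float32))
            o.append((np.array(rect[0]),rect,Q[:,2].max(),len(T)))
        bb,kk=o[0][0],o[1][0]; d=bb-kk; yaw=np.arctan2(d[1],d[0])
        # chest extents in chest frame
        ax=np.array([np.cos(yaw),np.sin(yaw)]); ay=np.array([-ax[1],ax[0]])
        P=W.reshape(-1,3); rel=P[:,:2]*1000-bb; x=rel@ax; y=rel@ay
        m=(P[:,2]>.085)&(P[:,2]<.112)&(x>-270)&(x<20)&(abs(y)<110)
        print(n,o[0][1:],o[1][1:],"dist",np.linalg.norm(d),"yaw",yaw,"y ext",np.percentile(y[m],[.5,99.5]),"x",np.percentile(x[m],[.5,99.5]))
E
```

```text
scene (((642.930908203125, -204.48077392578125), (14.06348705291748, 54.72936248779297), 77.9193115234375), np.float64(0.17138612486646143), 144) (((536.5414428710938, -179.49124145507812), (32.727901458740234, 32.88389205932617), 85.26071166992188), np.float64(0.1436718096941323), 159) dist 109.28492607281117 yaw -0.23070513991403307 y ext [-79.86664069  80.25673186] x [-268.41643276   18.91883984]
scene (((646.1150512695312, 255.7572021484375), (55.527523040771484, 11.957181930541992), 22.7605037689209), np.float64(0.17186734826263655), 493) (((544.662841796875, 212.9661407470703), (34.77444839477539, 34.33269119262695), 25.377614974975586), np.float64(0.1433561312925882), 480) dist 110.10733737012852 yaw 0.39914471004983876 y ext [-54.27441392  54.67551764] x [-268.10748323   19.34444401]
side (((640.8643798828125, -204.6337890625), (13.760270118713379, 56.61561584472656), 76.3677978515625), np.float64(0.1701626198167997), 125) (((533.5511474609375, -179.2245635986328), (33.884647369384766, 34.700618743896484), 24.64356231689453), np.float64(0.1438509077153208), 226) dist 110.28036358076174 yaw -0.23249458982163784 y ext [-79.97181363  79.87807488] x [-269.00098422   17.44611022]
side (((644.5457763671875, 256.20166015625), (56.664302825927734, 12.63169002532959), 23.213138580322266), np.float64(0.1709255230413471), 306) (((542.8092651367188, 213.14456176757812), (33.69182205200195, 35.04625701904297), 49.87764358520508), np.float64(0.14335702017146593), 507) dist 110.47276333557998 yaw 0.4003634405874101 y ext [-54.20823225  55.47228411] x [-268.84168575   17.06499488]
```

The wide chest is on the right (160 mm wide): pin at about (0.642, -0.2045), knob at about (0.535, -0.179), yaw -0.231. I'll go there with the jaws across the bar, in the direction that leaves room for the wrist to turn.

play_rows(moves=[[[-335,-275,-20],[0,0,1.47],0],[[-335,-275,-20],[0,0,1.47],0],[[-335,-275,-20],[0,0,1.47],0],[[-335,-275,-20],[0,0,1.47],0],[[-335,-275,-20],[0,0,1.47],0],[[-335,-275,-20],[0,0,1.47],0],[[-335,-275,-20],[0,0,1.47],0],[[-335,-275,-20],[0,0,1.47],0],[[-335,-275,-20],[0,0,1.47],0],[[-335,-275,-20],[0,0,1.47],0],[[-335,-275,-20],[0,0,1.47],0],[[-335,-275,-20],[0,0,1.47],0]])

```text
clock: 1.3
ee_pos: [0.4478, 0.1838, 0.2507]
ee_rot: [0.0, 0.809, 0.588, -0.001]
contact_force: [0.5, 0.2, -0.0]
gripper_width: 0.0856
```

```bash
cat > go.py <<'E'
import sys
from h import *
# go.py x y z tool_y_angle_deg -> shift mm and rotvec in tool axes, tool pointing straight down
x,y,z,a=map(float,sys.argv[1:5]); a=np.deg2rad(a)
yt=np.array([np.cos(a),np.sin(a),0]); zt=np.array([0,0,-1.]); xt=np.cross(yt,zt)
s=arm.state(); R=rot()
print("t",s["clock"],"pos",s["ee_pos"].round(4),"j",s["joints"].round(2),"F",s["contact_force"].round(2),"w",round(s["gripper_width"],4))
print("shift",(R.T@(np.array([x,y,z])-s["ee_pos"])*1000).round(1),"rv",Ro.from_matrix(R.T@np.stack([xt,yt,zt],1)).as_rotvec().round(4))
E
python3 go.py .642 -.2045 .25 -103.2
```

```text
t 1.3 pos [0.4478 0.1838 0.2507] j [-0.79 -0.    0.31  1.81  0.    1.34 -0.8 ] F [ 0.5   0.21 -0.04] w 0.0856
shift [-309.6  304.4    1. ] rv [7.000e-04 1.600e-03 1.488e+00]
```

play_rows(moves=[[[-310,304,0],[0,0,1.488],0],[[-310,304,0],[0,0,1.488],0],[[-310,304,0],[0,0,1.488],0],[[-310,304,0],[0,0,1.488],0],[[-310,304,0],[0,0,1.488],0],[[-310,304,0],[0,0,1.488],0],[[-310,304,0],[0,0,1.488],0],[[-310,304,0],[0,0,1.488],0],[[-310,304,0],[0,0,1.488],0],[[-310,304,0],[0,0,1.488],0],[[-310,304,0],[0,0,1.488],0],[[-310,304,0],[0,0,1.488],0]])

```text
clock: 2.5
ee_pos: [0.6418, -0.203, 0.2505]
ee_rot: [0.0, 0.994, -0.111, -0.001]
contact_force: [0.4, 0.0, 0.6]
gripper_width: 0.0859
```

```bash
python3 go.py .642 -.2045 .25 -103.2; python3 - <<'E'
from h import *
im,d,W=cloud("wrist"); cv2.imwrite("pics/w1.png",im); P=W[d>0]
for lo,hi,c,r in((.163,.178,(.642,-.2045),.05),(.136,.15,(.535,-.179),.04)):
    m=(P[:,2]>lo)&(P[:,2]<hi)&(np.hypot(P[:,0]-c[0],P[:,1]-c[1])<r); Q=P[m]
    if len(Q)>10: print(len(Q),np.median(Q[:,2]),cv2.minAreaRect((Q[:,:2]*1000).astype(np.float32)))
E
```

```text
t 2.5 pos [ 0.6418 -0.203   0.2505] j [-0.27  0.51  0.76  1.32 -0.34  1.44 -1.33] F [0.37 0.05 0.58] w 0.0859
shift [0.5 1.4 0.5] rv [0.001  0.0015 0.0078]
1475 0.1683802390969384 ((640.0330200195312, -205.93038940429688), (11.852758407592773, 55.6029167175293), 77.096923828125)
1368 0.14056045244154292 ((533.1175537109375, -181.1575164794922), (35.19195556640625, 34.738338470458984), 80.8990478515625)
```

View pics/w1.png

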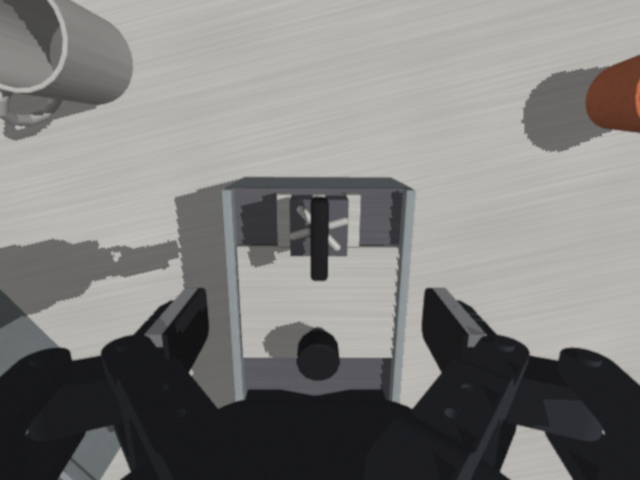

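The wrist picture shows the bar at (319,238), aligned and midway between the fingers, with the knob at (318,355). I'll descend and grip.

play_rows(moves=[[[1,2,40],[0,0,0.006],0.3],[[1,2,80],[0,0,0.006],0.3],[[1,2,108],[0,0,0.006],0.3],[[1,2,108],[0,0,0.006],0.5],[[1,2,108],[0,0,0.006],1],[[1,2,108],[0,0,0.006],1],[[1,2,108],[0,0,0.006],1],[[1,2,108],[0,0,0.006],1],[[1,2,108],[0,0,0.006],1],[[1,2,108],[0,0,0.006],1]])

```text
clock: 3.55
ee_pos: [0.6432, -0.2061, 0.1454]
ee_rot: [0.001, 0.993, -0.114, 0.001]
contact_force: [-1.1, -1.9, 7.9]
gripper_width: 0.0106
```

```bash
python3 go.py .641 -.205 .170 -103.2
```

```text
t 3.55 pos [ 0.6432 -0.2061  0.1454] j [-0.25  0.58  0.72  1.45 -0.39  1.25 -1.29] F [-1.06 -1.89  7.86] w 0.0106
shift [ -2.3  -0.5 -24.6] rv [ 0.0009 -0.0027  0.0015]
```

play_rows(moves=[[[0,0,-8],[0,0,0],1],[[0,0,-16],[0,0,0],1],[[0,0,-23],[0,0,0],1],[[0,0,-28],[0,0,0],1],[[0,0,-28],[0,0,0],1],[[0,0,-28],[0,0,0],1]])

```text
clock: 4.15
ee_pos: [0.643, -0.206, 0.173]
ee_rot: [0.001, 0.993, -0.114, 0.001]
contact_force: [2.3, -2.9, -12.7]
gripper_width: 0.0109
```

```bash
python3 go.py .642 -.2055 .1735 -28.2
```

```text
t 4.15 pos [ 0.643 -0.206  0.173] j [-0.26  0.56  0.73  1.42 -0.38  1.3  -1.3 ] F [  2.29  -2.86 -12.68] w 0.0109
shift [-1.1 -0.3 -0.5] rv [ 2.4000e-03 -1.2000e-03 -1.3076e+00]
```

Force of -12.7 N means the pin is at about 28 mm of lift. Turning counter-clockwise.

play_rows(moves=[[[0,0,0],[0,0,-0.14],1],[[0,0,0],[0,0,-0.28],1],[[0,0,0],[0,0,-0.42],1],[[0,0,0],[0,0,-0.56],1],[[0,0,0],[0,0,-0.7],1],[[0,0,0],[0,0,-0.84],1],[[0,0,0],[0,0,-0.98],1],[[0,0,0],[0,0,-1.12],1],[[0,0,0],[0,0,-1.23],1],[[0,0,0],[0,0,-1.31],1],[[0,0,0],[0,0,-1.31],1],[[0,0,0],[0,0,-1.31],1]])

```text
clock: 5.35
ee_pos: [0.6418, -0.2038, 0.1714]
ee_rot: [-0.001, 0.857, 0.515, -0.0]
contact_force: [-2.7, 4.9, -13.1]
gripper_width: 0.0107
```

```bash
python3 go.py .642 -.2055 .165 -28.2
```

```text
t 5.35 pos [ 0.6418 -0.2038  0.1714] j [-0.09  0.5   0.47  1.42 -0.23  1.28 -0.09] F [ -2.75   4.89 -13.12] w 0.0107
shift [-1.4  1.   6.4] rv [-0.0029 -0.0007  0.0037]
```

play_rows(moves=[[[0,0,3],[0,0,0],1],[[0,0,6],[0,0,0],1],[[0,0,7],[0,0,0],1],[[0,0,7],[0,0,0],1]])

```text
clock: 5.75
ee_pos: [0.6418, -0.2037, 0.165]
ee_rot: [-0.001, 0.857, 0.515, -0.0]
contact_force: [-1.8, 1.9, -1.9]
gripper_width: 0.0106
```

```bash
python3 go.py .642 -.2055 .165 -28.2
```

```text
t 5.75 pos [ 0.6418 -0.2037  0.165 ] j [-0.09  0.51  0.47  1.42 -0.23  1.27 -0.09] F [-1.76  1.92 -1.89] w 0.0106
shift [-1.5  1.   0. ] rv [-0.0027 -0.0011  0.0037]
```

The load has dropped to 2 N at a lift of about 19.6 mm, so the pin is resting in the notch. Releasing, waiting, then rising straight up.

play_rows(moves=[[[0,0,0],[0,0,0],0.6],[[0,0,0],[0,0,0],0.4],[[0,0,0],[0,0,0],0.4],[[0,0,0],[0,0,0],0.4],[[0,0,0],[0,0,0],0.4],[[0,0,0],[0,0,0],0.4],[[0,0,-25],[0,0,0],0.4],[[0,0,-60],[0,0,0],0.4],[[0,0,-85],[0,0,0],0.4],[[0,0,-85],[0,0,0],0.4],[[0,0,-85],[0,0,0],0.4]])

```text
clock: 6.85
ee_pos: [0.6421, -0.2039, 0.2503]
ee_rot: [-0.001, 0.857, 0.515, 0.0]
contact_force: [-0.5, -0.2, -1.0]
gripper_width: 0.0514
```

```bash
python3 go.py .535 -.180 .20 -13.2; python3 - <<'E'
from h import *
im,d,W=cloud("wrist"); cv2.imwrite("pics/w2.png",im); P=W[d>0]
for lo,hi,c,r in((.17,.2,(.642,-.2045),.05),(.136,.15,(.535,-.179),.04)):
    m=(P[:,2]>lo)&(P[:,2]<hi)&(np.hypot(P[:,0]-c[0],P[:,1]-c[1])<r); Q=P[m]
    if len(Q)>10: print(len(Q),np.median(Q[:,2]),cv2.minAreaRect((Q[:,:2]*1000).astype(np.float32)))
E
```

```text
t 6.85 pos [ 0.6421 -0.2039  0.2503] j [-0.09  0.46  0.49  1.31 -0.21  1.43 -0.11] F [-0.52 -0.21 -1.  ] w 0.0514
shift [ -29.2 -105.7   50.5] rv [-0.0018 -0.0017 -0.2581]
1742 0.18781918122144176 ((639.6215209960938, -205.78152465820312), (55.78571701049805, 11.906085014343262), 61.665523529052734)
1676 0.1404754896055634 ((532.9219970703125, -181.27069091796875), (34.98452377319336, 35.18782424926758), 84.45018005371094)
```

View pics/w2.png

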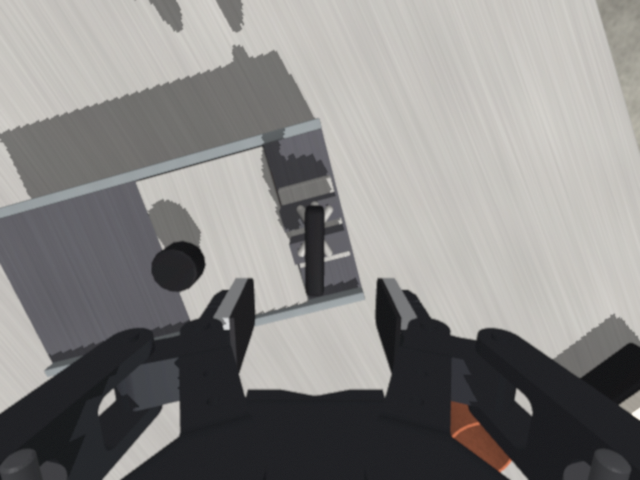

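The wrist picture shows the bar at (315,250) turned across the chest: top 19.4 mm higher, turned about 74.6°. It is parked, and the lid is still shut with the knob at (178,266). Going to the knob with the jaws along the slide direction.

play_rows(moves=[[[-15,-50,0],[0,0,-0.13],0.2],[[-29,-106,0],[0,0,-0.258],0.2],[[-29,-106,0],[0,0,-0.258],0.2],[[-29,-106,45],[0,0,-0.258],0.2],[[-29,-106,90],[0,0,-0.258],0.2],[[-29,-106,120],[0,0,-0.258],0.2],[[-29,-106,137],[0,0,-0.258],0.2],[[-29,-106,137],[0,0,-0.258],0.2]])

```text
clock: 7.7
ee_pos: [0.5322, -0.1785, 0.1093]
ee_rot: [-0.004, 0.784, 0.621, -0.002]
contact_force: [-0.8, 0.1, 0.6]
gripper_width: 0.0682
```

```bash
python3 go.py .535 -.180 .113 -13.2
```

```text
t 7.7 pos [ 0.5322 -0.1785  0.1093] j [-0.13  0.31  0.44  1.79 -0.15  1.08  0.13] F [-0.8   0.06  0.63] w 0.0682
shift [-0.8  3.1 -3.7] rv [-0.0091 -0.0014 -0.0003]
```

play_rows(moves=[[[-1,3,-4],[-0.009,0,0],0.2],[[-1,3,-4],[-0.009,0,0],0.6],[[-1,3,-4],[-0.009,0,0],1],[[-1,3,-4],[-0.009,0,0],1],[[-1,3,-4],[-0.009,0,0],1],[[-1,3,-4],[-0.009,0,0],1],[[-1,3,-4],[-0.009,0,0],1],[[-1,3,-4],[-0.009,0,0],1]])

```text
clock: 8.5
ee_pos: [0.5339, -0.18, 0.1144]
ee_rot: [-0.001, 0.784, 0.621, 0.0]
contact_force: [-10.4, 3.6, 10.5]
gripper_width: 0.0343
```

```bash
python3 go.py .428 -.1545 .113 -13.2
```

```text
t 8.5 pos [ 0.5339 -0.18    0.1144] j [-0.13  0.31  0.44  1.79 -0.15  1.08  0.13] F [-10.36   3.64  10.46] w 0.0343
shift [   0.6 -108.9    1.6] rv [-0.0018 -0.0022 -0.0006]
```

Gripped at 34.3 mm wide. Sliding the lid towards the robot.

play_rows(moves=[[[0,-12,-1],[0,0,0],1],[[0,-26,-1],[0,0,0],1],[[0,-40,-1],[0,0,0],1],[[0,-54,-1],[0,0,0],1],[[0,-68,-1],[0,0,0],1],[[0,-82,-1],[0,0,0],1],[[0,-94,-1],[0,0,0],1],[[0,-103,-1],[0,0,0],1],[[0,-108,-1],[0,0,0],1],[[0,-110,-1],[0,0,0],1],[[0,-110,-1],[0,0,0],1]])

```text
clock: 9.6
ee_pos: [0.4265, -0.1553, 0.1148]
ee_rot: [-0.001, 0.784, 0.621, 0.0]
contact_force: [7.5, -6.5, -30.4]
gripper_width: 0.0338
```

```bash
python3 go.py .428 -.1545 .113 -13.2
```

```text
t 9.6 pos [ 0.4265 -0.1553  0.1148] j [-0.18  0.05  0.44  2.06 -0.03  1.04  0.05] F [  7.46  -6.55 -30.4 ] w 0.0338
shift [1.1 1.2 1.8] rv [-0.0015 -0.0012 -0.001 ]
```

play_rows(moves=[[[0,0,2],[0,0,0],1],[[0,0,2],[0,0,0],0.7],[[0,0,2],[0,0,0],0.3],[[0,0,2],[0,0,0],0.3],[[0,0,2],[0,0,0],0.3],[[0,0,2],[0,0,0],0.3],[[0,0,-20],[0,0,0],0.3],[[0,0,-60],[0,0,0],0.3],[[0,0,-110],[0,0,0],0.3],[[0,0,-110],[0,0,0],0.3],[[0,0,-110],[0,0,0],0.3]])

```text
clock: 10.7
ee_pos: [0.4272, -0.1555, 0.2257]
ee_rot: [-0.0, 0.784, 0.621, 0.001]
contact_force: [0.4, 0.2, 0.3]
gripper_width: 0.0597
```

```bash
python3 - <<'E'
from h import *
print(arm.state()["ee_pos"],arm.state()["contact_force"])
a=[]
for n in("wrist","side","scene"):
    im,d,W=cloud(n); a.append(im); P=W[d>0]
    for nm,lo,hi,c,r in(("pin",.176,.2,(.642,-.2045),.045),("knob",.136,.15,(.428,-.155),.05)):
        m=(P[:,2]>lo)&(P[:,2]<hi)&(np.hypot(P[:,0]-c[0],P[:,1]-c[1])<r); Q=P[m]
        if len(Q)>10: print(n,nm,len(Q),np.percentile(Q[:,2],95),cv2.minAreaRect((Q[:,:2]*1000).astype(np.float32)))
cv2.imwrite("pics/end.png",a[1])
E
```

```text
[ 0.42723899 -0.15545336  0.22567933] [0.39104036 0.21977865 0.25749466]
wrist knob 2119 0.14165952019069544 ((426.6252746582031, -156.5952911376953), (35.12696838378906, 34.75444412231445), 19.682109832763672)
side pin 276 0.18898779577501354 ((640.2152709960938, -204.4126434326172), (56.847904205322266, 13.839611053466797), 61.359466552734375)
side knob 320 0.14218009863478145 ((428.0292053222656, -154.462890625), (34.42182540893555, 35.507484436035156), 34.111629486083984)
scene pin 172 0.18981624275477754 ((642.8226318359375, -203.66983032226562), (56.80479049682617, 12.218568801879883), 60.899864196777344)
scene knob 171 0.14247027965864567 ((431.1229553222656, -155.18185424804688), (32.7243766784668, 34.082130432128906), 48.57611083984375)
```

View pics/end.png

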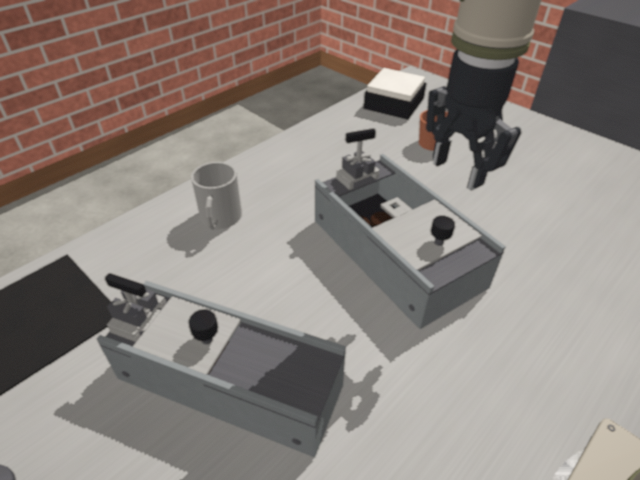

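The side picture shows the wide chest's lid open (knob at 442,227) and its pin parked (bar at 360,135). The narrow chest is unchanged, with its bar at (126,285). The side and wrist pictures put the knob about 108–109 mm from where it started. Handing in.

```bash
python3 -c "
from workcell import arm
print(arm.hand_in())"
```

```text
the job is handed in; nothing more can be done
None
```

The wide chest (the right-hand one) is open with its pin parked, and the job was handed in at about 11 s on the clock. No verdict is reported.

- **Pin:** I gripped the T-bar, pulled it up about 28 mm, turned it 75° counter-clockwise, lowered it into the notch and let go. Right after release, the wrist camera showed it about 19 mm out and turned about 74.6°, with the lid still shut. The last side and scene pictures showed it about 18–19 mm out and turned about 74°.
- **Lid:** I slid it open by the knob and let go. The knob moved about 108–109 mm by the wrist and side cameras. The scene camera measured about 3 mm less, within the calibration spread and still above the 95 mm needed.
- **Narrow chest:** In the final side picture it looks unchanged and shut. I did not measure it again.
- **Forces:** The last force reading was near zero, with the gripper clear above the knob. The highest reading between moves was about 32 N, mostly vertical, while holding the open lid. I eased that off before releasing.

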